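# Load the vibrating table and hold it on setting three

### The arm

A 6-joint arm with a two-finger parallel gripper is mounted at the origin on a cart in front of the work surface, level with it; the furniture and walls round the work are solid. World frame = base frame: x ahead of the robot, y to its left, z up, the work surface at z = 0. Lengths are in m, angles in rad, forces in N, time in s.
With the tool pointing down it reaches from about 0.3 to 0.875 m from the base axis. Payload 6.4 kg.
Tool frame: the origin (TCP) lies between the finger pads; the fingertips stand 25 mm ahead of it and the grasp point (between the pads) lies 6 mm ahead of it; z points along the fingers, y is the line along which they close (so a half turn about z gives the same grasp; the last joint's range is limited). The gripper opens to 85 mm and grips with 20 to 120 N. Pads are 22 mm wide; open, the fingers measure 114 mm over their backs; the gripper's body (76 mm by 85 mm) begins 54 mm behind the grasp point. The pads swing forward as they close: fully open they stand 13 mm farther back than shut.
Start: joints at [-1.498, 0.181, 1.607, -0, 1.354, -0.206], TCP at [0.158, -0.553, 0.256] pointing down, gripper open.
Joint ranges: [-2.99, 2.99], [-0.89, 2.07], [0.3, 2.58], [-1.14, 4.28], [0, 2.63], [-3.12, 3.12]. Speed limits (rad/s): [2.57, 2.57, 3.01, 3.14, 3.14, 3.14].

### API

Orientations are given as a unit quaternion [w, x, y, z].
In Python, from bench import ctrl gives the robot as it stands.
- The arm moves only by the tool servo_tool, never from a script. Its argument "series" is text: rows parted by semicolons, each of 7 numbers parted by spaces: the gripper command: -1 is fully open, 1 is shut, values between are in proportion, then the shift along the tool's x, y, z in m, then the turn, a rotation vector about the tool's x, y, z in degrees. A call has 1 to 12 rows; each row is the pose to reach, as a shift and turn from the pose commanded when the call began, along the tool's axes at that moment; what a row does not reach only later rows make up. A row lasts 1/12 s, in which the tool goes at most 41.7 mm and 7.16 degrees, less where a joint would pass 70% of its speed; a pose out of reach is approached as far as the arm can. A call with a gripper value outside its range is refused whole. The fingers move at their own pace and stop on an object; the grip force is fixed at half the most. Time passes only in rows, so rows that repeat a pose let the fingers close. It gives the time, the measured TCP pose, the force, the opening and the grip force at its end, in the units of the state.
- ctrl.get_obs(): the state, without advancing time (a new reading comes with each control period).
- ctrl.camera(name): name is "side" or "top" or "wrist"; returns a dict with "img" (384x512x3 uint8, red, green, blue), "z_map" (384x512 float32, m along the optical axis (not along the pixel's ray), 0 where there is no reading), "fovy" (degrees; the focal length in pixels is half the picture's height over the tangent of half this angle, whatever the lens; pixels are square), "cx", "cy" (the principal point, pixels), "extrinsics" (4x4, takes a point from camera to world coordinates); the wrist camera has in their place "T_tool_cam" (4x4, takes a point from camera to tool coordinates, whose origin is the TCP and whose axes are the flange's). Camera axes: x right, y down, z forward; pixel columns grow to the right and rows downward; lengths in m; the calibration is good to about 2 mm. A picture is of the moment at which its call begins: read the wrist's pose just before it.
- ctrl.hand_in(): hands the job in; it is judged then, once.
The state is a dict: "time_s": time; "q": joint angles; "dq": joint speeds; "joint_efforts": joint torques, N m; "eef_pos": TCP position; "eef_rot": TCP orientation; "wrist_force": force on the tool from outside, world axes, zero at the start; "torque": the same for the moment, N m; "opening": opening from 0.0 (shut) to 1.0 (fully open); "grasp_force": force on a finger pad.
Only numpy, scipy, OpenCV 4.12 (cv2) and the standard library are available. Lean on these libraries where they do the work, as an engineer would, in place of code of your own. Each camera call takes 0.05 s, during which the arm holds its last target. There are 200 camera calls.

### The job

Pick up the tray with the blue mould by its red handle, slide it under the rails of the green vibrating table until it is fully home against the end stop, and let go of it. Then grip the black knob and turn it clockwise three clicks from off, counting by feel, to its third stop without running on to the fourth. The table runs only while the sprung knob is held, so finish while still gripping it at the third stop; do not turn the knob before the tray is home, keep the mould lying in the tray, and leave the other things on the bench alone.

Things in the scene. Friction and masses are not known exactly. Their poses are not given: they have to be found in the camera images.
- mould_tray: aluminium tray, about 0.22 kg (sizes in mm). Base plate 100 (x) x 88 (y) x 4; its long edges stand out 7 as runners beyond a rim 98 x 74 outside, 15.5 high. Over its middle a bail handle: flat posts at y = +-35.5 and a red bar along y, 10 thick (x), 74 long, 53 to 69 above the tray's underside. Origin: centre of the underside, z up. Either end may go in first
- tray_grip (a point): centre of the tray's red handle bar, 61 mm above the tray's underside; axes as the tray's (pinch the flat bar's 10 mm across x)
- mould_half: blue silicone mould half, 60 (x) x 85 (y) x 24 mm high, about 0.12 kg, lying loose on the tray's floor inside its rim with about 3.5 to spare all round; its top is 28 above the tray's underside. Origin: centre of its underside, z up
- vib_table: green vibrating table, fixed, 250 x 100 (sizes in mm). Origin: on the bench under the tray's home position; x = way the tray slides home, z up. Steel deck, top 52 high, x = -116 to 50; end stop with its face at x = 50, 14 above the deck; beyond it the control pod, x = 62 to 130, y = +-45, 92 high, with the knob at x = 94, y = 0
- cradle_home (a point): point on the deck's top under the centre of the tray's underside when the tray is fully home against the end stop; axes as the vibrating table's (x = way in)
- cradle_mouth (a point): (mm) point on the deck top, centre line, 30 before home (x = -30), where the rails' lips begin. Rail walls: inner faces y = +-46.5, x = -48 to 50, 2.5 to spare each side of the tray; lips over them reach in to y = +-40, undersides 8 above the deck, first 19 bent up. From x = -48 to -80 the walls flare out to y = +-61. Before x = -50 the deck is open from above
- selector_knob: black knob on the pod, vertical axis (mm). Flat-sided grip bar 40 long (knob x), 11 thick (knob y), 7 to 42 above its underside, on a round skirt 44 dia x 7. A white line marks the pointer end (+x). Origin: on the axis at the underside, 93.5 above the bench; axes turn with the knob. At off the pointer is 0.942 rad anticlockwise of the table's x; ticks mark off and the five stops
- knob_grip (a point): point on the knob's axis, 32 mm above its underside, a height to pinch the bar at; axes as the knob's
- selector (a joint): knob angle, rad: 0 off, grows clockwise seen from above, ends at 2.12. Stops at 0.419, 0.838, 1.257, 1.676, 2.094. A spring drives it back to off: 0.085 N m at off, 0.127 at the third stop, 0.154 at the fifth; the clicks add +-0.07 N m: from a stop it stiffens (peak a quarter of the way on), then eases (least at three quarters). Let go, it runs back to off
- g_clamp: bystander: blue G-clamp lying flat on the bench front-left of the machine, 87 x 106 x 19 mm; origin at the centre of its underside
- syringe: bystander: clear syringe with a blue plunger lying on the bench to the right of the machine in front of the pail, 36 x 128 x 24 mm; origin at the centre of its underside
- cup_mix_a: bystander: clear mixing cup with cured resin in its bottom, 68 dia x 85 mm high, standing behind the pail; origin at the centre of its underside
- tin_small: bystander: small tin with a green band, 67 dia x 68 mm high, standing behind and left of the tray; origin at the centre of its underside

How it is judged:
By the outcome, as a careful person would: the job done as asked, in the order asked, and still so for the second after the job is handed in, while the arm keeps its last pose, push and grip.
It also fails if it takes over 69 s, if anything falls off the work surface, if the arm or the gripper's body presses on something with over 40 N, if the wrist force passes 120 N, or if a joint passes its speed limit or range.

## Working session

There is one attempt and no reset: what is moved stays moved. The work goes in short steps, Python scripts to look and compute and a tool call to move; the robot and the scene stay as the last step left them, time stands still between calls to the robot, and variables do not carry over. Pictures are saved under pics/ and viewed, at most 10 in all, crops included, and the job is handed in when it is done.

Besides the shell and the picture viewer there is one more tool, called after "Request:" as name(argument=value, ...) on one line, values as JSON. servo_tool: Moves the arm, as the interface text tells. Its arguments: {"type":"object","properties":{"series":{"type":"string"}},"required":["series"]}

```bash
mkdir -p pics; ls
python3 - <<'E'
from bench import ctrl
import cv2,numpy as np
o=ctrl.get_obs();print(o)
ims=[]
for n in("top","side"):
    c=ctrl.camera(n);np.savez(f"{n}.npz",**c);print(n,c["fovy"],c["cx"],c["cy"],c["extrinsics"].round(3).tolist(),[k for k in c])
    cv2.imwrite(f"pics/{n}.png",cv2.resize(c["img"][:,:,::-1],None,fx=1.5,fy=1.5))
E
```

```text
pics
{'time_s': 0.0, 'q': array([-1.49827785e+00,  1.81550922e-01,  1.60802351e+00,  1.24671556e-05,
        1.35381770e+00, -2.06276688e-01]), 'dq': array([-0.00042098,  0.00120469, -0.00102778, -0.00105687,  0.00082096,
       -0.00052148]), 'joint_efforts': array([-1.62566717e-03, -4.44871080e+01, -3.51340914e+01, -3.34820415e-04,
        9.25212720e-03,  1.05860792e-05]), 'eef_pos': array([ 0.15823317, -0.55225655,  0.25537108]), 'eef_rot': array([-8.97318763e-04,  9.90299666e-01,  1.38945174e-01,  6.62013539e-05]), 'wrist_force': array([ 0.64957317,  0.83567549, -0.17171937]), 'torque': array([ 0.0115062 ,  0.00831666, -0.03565141]), 'grasp_force': 0.0, 'opening': 1.0011583050244004}
top 48.90320612418545 255.86989416818076 197.35940093216803 [[-0.013, -0.986, 0.167, 0.288], [-1.0, 0.012, -0.01, 0.277], [0.008, -0.167, -0.986, 1.079], [0.0, 0.0, 0.0, 1.0]] ['img', 'z_map', 'fovy', 'cx', 'cy', 'extrinsics']
side 54.04179864775792 258.8228477956158 188.63432593449252 [[0.997, 0.042, -0.059, 0.503], [0.072, -0.521, 0.851, -0.59], [0.005, -0.853, -0.523, 0.62], [0.0, 0.0, 0.0, 1.0]] ['img', 'z_map', 'fovy', 'cx', 'cy', 'extrinsics']
```

View pics/top.png

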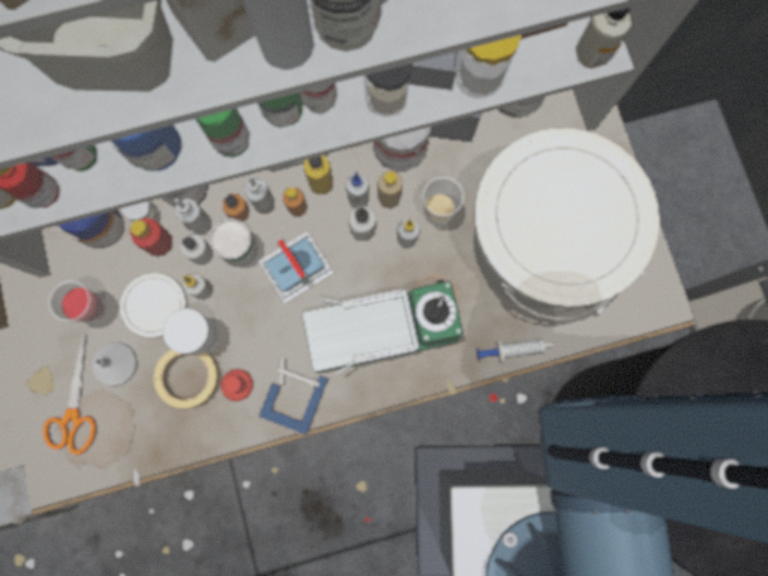

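View pics/side.png

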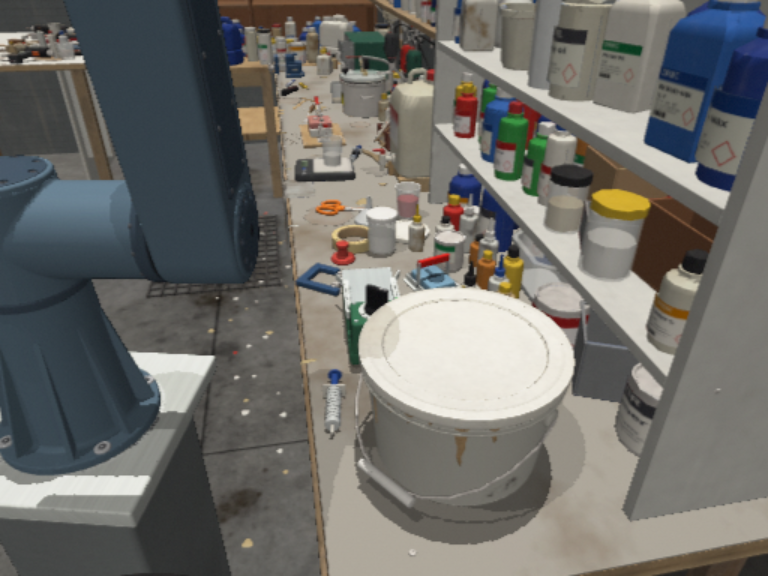

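The top view shows the tray at about (295,265) with its red bar at (291,258). The table deck is near (360,330) and the pod and knob are at (437,310), in 1.5x pixels. The table's way-in runs to image right. The side view shows the shelf above and behind the tray, and the pail behind the pod.

```bash
cat > h.py <<'E'
import numpy as np,cv2
from scipy.spatial.transform import Rotation as R
def pts(c,T=None):
    T=c["extrinsics"] if T is None else T
    h,w=c["z_map"].shape;f=h/2/np.tan(np.radians(float(c["fovy"]))/2)
    u,v=np.meshgrid(np.arange(w),np.arange(h));z=c["z_map"]
    P=np.stack([(u-c["cx"])/f*z,(v-c["cy"])/f*z,z],-1)
    return P@T[:3,:3].T+T[:3,3]
def hsv(c): return cv2.cvtColor(c["img"],cv2.COLOR_RGB2HSV)
def big(m):
    n,l,s,_=cv2.connectedComponentsWithStats(m.astype(np.uint8));return l==1+np.argmax(s[1:,4])
def rect(p): # xy points -> centre,size,angles of long axis
    (c,s,a)=cv2.minAreaRect((p[:,:2]*1000).astype(np.float32));
    if s[0]<s[1]: s=s[::-1];a+=90
    return np.round(c,1),np.round(s,1),round(a,1)
def tool(o):
    w,x,y,z=o["eef_rot"];T=np.eye(4);T[:3,:3]=R.from_quat([x,y,z,w]).as_matrix();T[:3,3]=o["eef_pos"];return T
E
python3 - <<'E'
from h import *
c=np.load("top.npz");P=pts(c);H=hsv(c);h,s,v=H[...,0],H[...,1],H[...,2]
box=np.zeros(h.shape,bool);box[150:205,165:225]=1
red=box&((h<8)|(h>172))&(s>140);p=P[big(red)];print("bar",rect(p),np.median(p[:,2]))
bl=box&(h>90)&(h<120)&(s>50);p=P[big(bl)];print("mould",rect(p),np.median(p[:,2]))
box[:]=0;box[180:240,260:315]=1
g=box&(h>60)&(h<95)&(s>100);p=P[big(g)];p2=p[p[:,2]>.08];print("pod",rect(p2),np.median(p2[:,2]))
box[:]=0;box[185:255,195:290]=1
d=box&(abs(P[...,2]-.052)<.006);print("deck",rect(P[big(d)]),np.median(P[big(d)][:,2]))
k=P[...,2]; b=np.zeros(h.shape,bool);b[185:225,270:310]=1;p=P[b&(k>.122)];print("knob",rect(p),p[:,2].max(),len(p))
b[:]=0;b[30:150,100:420]=1
q=P[b&(P[...,2]>.25)];
for y in(.1,.2,.3,.4):
  m=abs(q[:,1]-y)<.03; print("shelf",y,q[m].min(0) if m.any() else None, np.median(q[m],0) if m.any() else None)
E
```

```text
bar (array([524.3, 416.4]), array([68.9,  7.5]), 33.3) 0.06728114531906326
mould (array([510.6, 437.8]), array([58.1, 33.2]), 31.5) 0.024658206061831223
pod (array([460. , 216.3]), array([4.8, 2.6]), 91.7) 0.09635766845477012
deck (array([404.3, 310.6]), array([166.4,  97.8]), 101.1) 0.050806611494539466
knob (array([365.6, 223.8]), array([187.9,  12.6]), 149.8) 1.079145251330646 92
shelf 0.1 [0.72122609 0.09116116 0.25062112] [0.72788913 0.11472042 0.31072499]
shelf 0.2 [0.6783736  0.17001747 0.25012636] [0.69370797 0.2044754  0.3989123 ]
shelf 0.3 [0.28764228 0.27038754 0.25021536] [0.67326735 0.28974435 0.4133179 ]
shelf 0.4 [0.62510815 0.3700222  0.25022661] [0.66135948 0.40147213 0.41323716]
```

```bash
cat >> h.py <<'E'
def down(yaw_y): # tool down with y axis at yaw_y deg
    a=np.radians(yaw_y);y=np.array([np.cos(a),np.sin(a),0]);z=np.array([0,0,-1.]);return np.stack([np.cross(y,z),y,z],1)
def rel(o,p,yaw):
    T=tool(o);print("shift",(T[:3,:3].T@(np.array(p)-T[:3,3])).round(4),"turn",np.degrees(R.from_matrix(T[:3,:3].T@down(yaw)).as_rotvec()).round(2))
E
python3 - <<'E'
from h import *
from bench import ctrl
c=np.load("top.npz");P=pts(c)
print("pail",P[150,375],P[100,375],P[180,375])
o=ctrl.get_obs()
rel(o,(.33,-.13,.36),-74+84)
rel(o,(.524,.416,.22),123.3)
E
```

```text
pail [0.54378587 0.00160109 0.1752189 ] [ 0.66248131 -0.00677111  0.17109155] [0.47691859 0.00419273 0.1701404 ]
shift [ 0.2814 -0.3589 -0.1039] turn [-6.000e-02 -8.000e-02 -8.403e+01]
shift [ 0.6181 -0.8302  0.037 ] turn [-5.0000e-02  1.2000e-01  1.6267e+02]
```

Request:
servo_tool(series="-1 0.06 -0.06 -0.10 0 0 -14; -1 0.28 -0.36 -0.104 0 0 -84; -1 0.28 -0.36 -0.104 0 0 -84; -1 0.28 -0.36 -0.104 0 0 -84; -1 0.28 -0.36 -0.104 0 0 -84; -1 0.28 -0.36 -0.104 0 0 -84; -1 0.28 -0.36 -0.104 0 0 -84; -1 0.28 -0.36 -0.104 0 0 -84; -1 0.28 -0.36 -0.104 0 0 -84; -1 0.28 -0.36 -0.104 0 0 -84; -1 0.28 -0.36 -0.104 0 0 -84; -1 0.28 -0.36 -0.104 0 0 -84")

```text
time_s: 1.1
eef_pos: [0.3291, -0.1261, 0.3612]
eef_rot: [0.001, 0.639, 0.769, 0.001]
wrist_force: [0.1, -0.4, -0.0]
opening: 1.0
grasp_force: 0.0
```

Run:
```python
from h import *
from bench import ctrl
o=ctrl.get_obs();print(o["q"],o["eef_pos"])
rel(o,(.40,.2,.34),65)
rel(o,(.51,.405,.22),90)
```

```text
[-7.07973146e-01 -4.41243857e-01  1.95204447e+00  1.43838746e-03
  1.62931792e+00 -8.91002688e-01] [ 0.32908924 -0.12608335  0.36123344]
shift [0.3077 0.1291 0.0214] turn [  0.1    0.07 -54.51]
shift [0.4893 0.2743 0.1417] turn [  0.09   0.09 -79.51]
```

Request:
servo_tool(series="-1 0.31 0.13 0.02 0 0 -55; -1 0.31 0.13 0.02 0 0 -55; -1 0.31 0.13 0.02 0 0 -55; -1 0.31 0.13 0.02 0 0 -55; -1 0.31 0.13 0.02 0 0 -55; -1 0.31 0.13 0.02 0 0 -55; -1 0.31 0.13 0.02 0 0 -55; -1 0.49 0.274 0.14 0 0 -79; -1 0.49 0.274 0.14 0 0 -79; -1 0.49 0.274 0.14 0 0 -79; -1 0.49 0.274 0.14 0 0 -79; -1 0.49 0.274 0.14 0 0 -79")

```text
time_s: 2.1
eef_pos: [0.4765, 0.327, 0.2564]
eef_rot: [-0.0, 0.005, 1.0, -0.0]
wrist_force: [1.4, -0.7, 1.3]
opening: 0.994
grasp_force: 0.0
```

Run:
```python
from h import *
from bench import ctrl
o=ctrl.get_obs();print(o["q"],o["eef_pos"])
rel(o,(.524,.416,.20),123.3)
```

```text
[ 3.96290429e-01  1.87621077e-01  1.59888994e+00 -1.23491409e-04
  1.35577204e+00 -1.16388985e+00] [0.47649863 0.32703822 0.2563651 ]
shift [-0.0466  0.0895  0.0563] turn [-1.000e-02 -4.000e-02 -3.391e+01]
```

Request:
servo_tool(series="-1 -0.046 0.09 0.056 0 0 -34; -1 -0.046 0.09 0.056 0 0 -34; -1 -0.046 0.09 0.056 0 0 -34; -1 -0.046 0.09 0.056 0 0 -34; -1 -0.046 0.09 0.056 0 0 -34; -1 -0.046 0.09 0.056 0 0 -34; -1 -0.046 0.09 0.056 0 0 -34; -1 -0.046 0.09 0.056 0 0 -34")

```text
time_s: 2.77
eef_pos: [0.524, 0.414, 0.2021]
eef_rot: [0.0, -0.282, 0.959, 0.0]
wrist_force: [0.2, -0.1, 0.2]
opening: 0.999
grasp_force: 0.0
```

Run:
```python
from h import *
from bench import ctrl
o=ctrl.get_obs();c=ctrl.camera("wrist");np.savez("w1.npz",pos=o["eef_pos"],**c)
cv2.imwrite("pics/w1.png",c["img"][:,:,::-1])
T=tool(o)@c["T_tool_cam"];P=pts(c,T);H=hsv(c);h,s=H[...,0],H[...,1]
print(c["T_tool_cam"].round(3).tolist(),o["eef_pos"],o["q"])
red=((h<8)|(h>172))&(s>140)&(abs(P[...,2]-.069)<.01);p=P[big(red)];print("bar",rect(p),np.median(p[:,2]))
bl=(h>90)&(h<120)&(s>50)&(abs(P[...,2]-.028)<.008);p=P[bl];print("mould",rect(p),np.median(p[:,2]))
ce,_,a=rect(P[big(red)]);rel(o,(ce[0]/1000,ce[1]/1000,.067),a+90)
```

```text
[[-0.0, -0.96, -0.281, 0.071], [1.0, -0.0, 0.001, 0.0], [-0.001, -0.281, 0.96, -0.118], [0.0, 0.0, 0.0, 1.0]] [0.52404171 0.41401481 0.20207039] [ 4.91315602e-01  4.29588164e-01  1.40314350e+00  2.29947170e-05
  1.30865121e+00 -1.65188252e+00]
bar (array([524.4, 418.3]), array([70.9,  8. ]), 33.1) 0.06889272441019997
mould (array([598.3, 351.8]), array([291.3,  76.4]), 138.0) 0.026095712809333205
shift [-0.0026  0.0034  0.1351] turn [ 0.    0.01 -0.3 ]
```

View pics/w1.png

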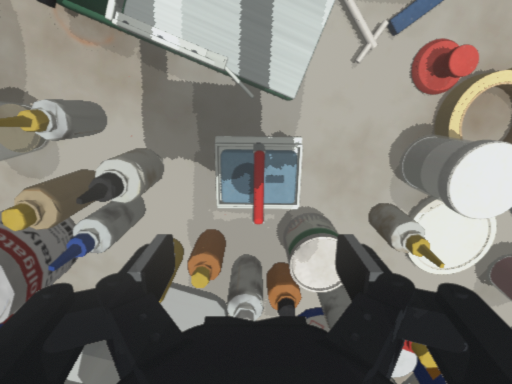

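The tray is in view with the red bar at (259,187), the tin close by at (315,245) and an orange bottle at (205,260). I'll check the fingers' clearance to both.

Run:
```python
from h import *
from bench import ctrl
o=ctrl.get_obs();c=np.load("w1.npz");T=tool(o)@c["T_tool_cam"];P=pts(c,T)
p=P[:240].reshape(-1,3);c2=np.load("top.npz");p=np.r_[p,pts(c2).reshape(-1,3)]
L=(p-np.array([.5244,.4183,0]))@down(123.3)  # tool axes rel. bar
for lo in(.035,.1):
  m=(p[:,2]>lo)&(p[:,2]<.25)&(abs(L[:,0])<.1)&(abs(L[:,1])<.1)
  g=L[m];hz=p[m,2];k={}
  for a,b,z in zip((g[:,0]*100).round(),(g[:,1]*100).round(),hz): k[(int(a),int(b))]=max(k.get((int(a),int(b)),0),z)
  if lo==.035:
    for i in range(-10,11): print("%3d"%i," ".join("%3d"%(1000*k.get((i,j),0)) for j in range(-10,11)))
```

```text
-10 218 223 221 221 221 221 220 220 218   0   0   0   0   0  66  65  62  64  64  69  64
 -9 221 220 222 221 220 221 220 210   0   0   0   0   0  68  68  66  67  68  67  65  68
 -8 220 222 221 219 216  85  65   0   0   0   0   0   0  70  65  67  65  65  66  66  70
 -7 223   0   0  63  65  65   0   0   0   0   0   0   0  61  70  65  64  66  66  68  67
 -6   0   0   0   0   0   0   0   0   0   0   0   0   0   0  69  68  65  66  68  71   0
 -5   0   0   0   0   0   0   0   0   0   0   0   0   0   0   0  69  69  69  69   0   0
 -4   0   0   0   0   0   0   0   0   0  66  69  61   0   0   0   0   0   0   0   0   0
 -3   0   0   0   0   0   0   0   0   0  67  70  60   0   0   0   0   0   0   0   0   0
 -2   0   0   0   0   0   0   0   0   0  67  70   0   0   0   0   0   0   0   0   0   0
 -1   0   0   0   0   0   0   0   0   0   0  70  63   0   0   0   0   0   0   0   0   0
  0   0   0   0   0   0   0   0   0   0   0  71  65   0   0   0   0   0   0   0   0   0
  1   0   0   0   0   0 201   0   0   0   0  70  66   0   0 201 200   0   0   0   0   0
  2   0   0   0   0   0   0   0   0   0   0  70  63   0   0   0   0   0   0   0   0   0
  3   0   0   0   0   0   0   0   0   0   0  70  67   0   0   0   0   0   0   0   0   0
  4   0   0   0   0   0   0   0   0   0   0  69  65   0   0   0   0   0   0   0   0   0
  5   0   0   0   0   0   0   0   0   0   0   0   0   0   0   0   0   0   0   0   0   0
  6   0   0   0   0   0   0   0   0   0   0   0   0   0   0   0   0   0   0   0   0   0
  7   0   0   0   0   0   0   0   0   0   0   0   0   0   0   0   0   0   0   0   0   0
  8   0   0   0   0   0   0   0   0   0  66  66   0   0  53   0   0   0   0   0   0   0
  9   0   0   0   0   0   0   0   0  66  67  66  53  53  54  53   0   0   0   0   0   0
 10   0   0   0   0   0   0   0   0  67  67  54  53  53  53  53   0   0   0   0   0   0
```

Request:
servo_tool(series="-1 -0.003 0.0035 0.035 0 0 0; -0.4 -0.003 0.0035 0.07 0 0 0; -0.2 -0.003 0.0035 0.10 0 0 0; -0.2 -0.003 0.0035 0.12 0 0 0; -0.2 -0.003 0.0035 0.133 0 0 0; -0.2 -0.003 0.0035 0.133 0 0 0")

```text
time_s: 3.32
eef_pos: [0.5229, 0.4175, 0.0659]
eef_rot: [-0.002, -0.283, 0.959, -0.001]
wrist_force: [-0.3, 0.0, -0.0]
opening: 0.602
grasp_force: 0.0
```

Request:
servo_tool(series="0.2 0 0 0 0 0 0; 0.4 0 0 0 0 0 0; 0.6 0 0 0 0 0 0; 1 0 0 0 0 0 0; 1 0 0 0 0 0 0; 1 0 0 0 0 0 0; 1 0 0 0 0 0 0; 1 0 0 0 0 0 0")

```text
time_s: 3.98
eef_pos: [0.5261, 0.4195, 0.0713]
eef_rot: [0.002, -0.284, 0.959, 0.0]
wrist_force: [-1.2, -0.2, 6.4]
opening: 0.101
grasp_force: 60.8
```

Request:
servo_tool(series="1 0 0 -0.005 0 0 0; 1 0 0 -0.015 0 0 0; 1 0 0 -0.03 0 0 0; 1 0 0 -0.05 0 0 0; 1 0 0 -0.07 0 0 0; 1 0 0 -0.09 0 0 0; 1 0 0 -0.11 0 0 0; 1 0 0 -0.125 0 0 0; 1 0 0 -0.13 0 0 0; 1 0 0 -0.13 0 0 0")

```text
time_s: 4.82
eef_pos: [0.5255, 0.4193, 0.2017]
eef_rot: [0.002, -0.284, 0.959, 0.0]
wrist_force: [-0.0, 0.8, -4.4]
opening: 0.099
grasp_force: 59.5
```

Run:
```python
from h import *
from bench import ctrl
o=ctrl.get_obs();print(o["eef_pos"],o["opening"])
rel(o,(.390,.381,.20),101.1)
```

```text
[0.5255198  0.41933457 0.20169736] 0.09882916689030737
shift [0.1346 0.0416 0.0011] turn [ 0.03  0.24 21.88]
```

Request:
servo_tool(series="1 0.006 0.002 0 0 0 1; 1 0.018 0.006 0 0 0 3; 1 0.035 0.011 0 0 0 6; 1 0.053 0.016 0 0 0 9; 1 0.071 0.022 0 0 0 12; 1 0.089 0.027 0 0 0 15; 1 0.105 0.032 0 0 0 17.5; 1 0.119 0.037 0 0 0 20; 1 0.129 0.04 0 0 0 21.5; 1 0.134 0.0415 0 0 0 22; 1 0.134 0.0415 0 0 0 22; 1 0.134 0.0415 0 0 0 22")

```text
time_s: 5.82
eef_pos: [0.3894, 0.3805, 0.1983]
eef_rot: [-0.0, -0.096, 0.995, -0.0]
wrist_force: [0.0, 0.7, -4.7]
opening: 0.103
grasp_force: 59.3
```

Run:
```python
from h import *
from bench import ctrl
o=ctrl.get_obs();c=ctrl.camera("wrist");np.savez("w2.npz",**c)
cv2.imwrite("pics/w2.png",c["img"][:,:,::-1])
T=tool(o)@c["T_tool_cam"];np.save("w2T.npy",T);P=pts(c,T);H=hsv(c);h,s=H[...,0],H[...,1]
print(o["eef_pos"],o["opening"])
red=((h<8)|(h>172))&(s>140)&(abs(P[...,2]-.19)<.02);p=P[big(red)];print("bar",rect(p),np.median(p[:,2]))
d=(abs(P[...,2]-.052)<.005);print("deck",rect(P[big(d)]),np.median(P[big(d)][:,2]))
```

```text
[0.38938576 0.38049428 0.19828589] 0.10335979748615295
bar (array([387.2, 380.3]), array([72.9,  9.4]), 10.8) 0.1957645297795193
deck (array([402.6, 309.8]), array([165.8,  92.8]), 101.9) 0.05198941100202353
```

View pics/w2.png

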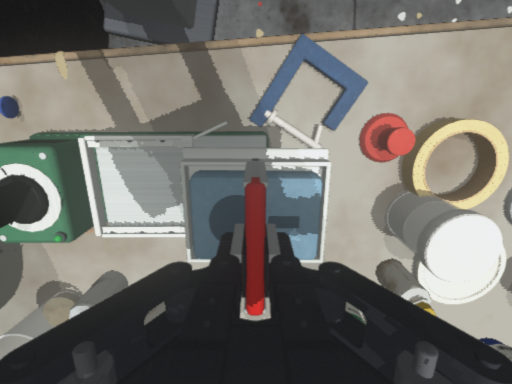

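Run:
```python
from h import *
A=-78.9;a=np.radians(A);ex=np.array([np.cos(a),np.sin(a)]);ey=np.array([-ex[1],ex[0]]);H0=np.array([.4106,.2782])
for n in("w2","top"):
  c=np.load(n+".npz");P=pts(c,np.load("w2T.npy") if n=="w2" else None)
  img=c["img"].astype(int);S=hsv(c)[...,1]
  X=(P[...,:2]-H0)@ex*1000;Y=(P[...,:2]-H0)@ey*1000;Z=P[...,2]*1000
  print(n)
  for x0 in range(-25,50,10):
    m=(abs(X-x0)<5)&(abs(Y)<75)&(Z>56)&(Z<75)
    y=np.sort(Y[m]);z=Z[m]
    if len(y)>4: print(x0,len(y),"low",y[y<0][[0,-1]].round(1) if (y<0).any() else "","high",y[y>0][[0,-1]].round(1) if (y>0).any() else "",np.median(z).round(1))
  g=(Z>86)&(Z<100)&(X>55)&(X<140)&(abs(Y)<60)
  if g.sum()>10:print("pod",X[g].min(),X[g].max(),Y[g].min(),Y[g].max())
  m=(abs(Z-52)<3)&(abs(Y)<70)
  for x0 in range(-110,50,20):
    k=m&(abs(X-x0)<5)
    if k.sum()>5: print("deck",x0,Y[k].min().round(1),Y[k].max().round(1))
  k=m&(abs(Y)<30)&(X<0);print("deck x",X[m&(abs(Y)<30)].min(),X[m&(abs(Y)<30)].max())
  e=(Z>60)&(Z<70)&(abs(Y)<25)&(X>20)&(X<62);
  if e.any():print("stop",X[e].min().round(1),np.median(X[e]).round(1),X[e].max().round(1))
  if n=="w2":
    r=(abs(Z-143)<5)&(X<-30)&(X>-180)&(abs(Y)<60);p=P[r];print("tray rim",rect(p),X[r].min(),X[r].max(),Y[r].min(),Y[r].max())
    r=(abs(Z-131)<4)&(X<-30)&(X>-180)&(abs(Y)<60);print("runner",X[r].min(),X[r].max(),Y[r].min(),Y[r].max(),np.median(Z[r]))
```

```text
w2
-25 242 low [-49.9 -39.5] high [40.4 50.9] 63.6
-15 236 low [-49.8 -39.5] high [40.3 50.7] 63.5
-5 245 low [-49.8 -39.5] high [40.2 50.8] 63.5
5 235 low [-49.7 -39.6] high [40.3 50.4] 63.5
15 235 low [-49.7 -39.5] high [40.4 50.3] 63.3
25 245 low [-49.7 -39.6] high [40.6 50.2] 63.3
35 244 low [-49.6 -39.6] high [40.7 50.5] 63.4
45 272 low [-49.6  -7. ] high [ 1.8 50.5] 63.5
pod 61.11023212618186 127.9664008868191 -43.869739481774275 44.91248085817937
deck -110 -48.5 -36.9
deck -90 -48.5 -37.1
deck -70 -48.6 -37.0
deck -50 -49.7 -37.1
deck -30 -49.8 44.7
deck -10 -37.5 44.8
deck 10 -37.4 44.7
deck 30 -37.5 44.5
deck x -308.5326595863816 63.43472099261738
stop 49.5 52.4 62.0
tray rim (array([387. , 380.3]), array([98.3, 75.1]), 100.6) -154.13096375023846 -55.43695558987725 -41.079706550450894 34.14992779984651
runner -154.40919919421785 -55.08177278788328 -47.21447919054913 30.435471579755966 131.2169540831605
top
-25 37 low [-50.1 -40.1] high [40.6 50.3] 63.0
-15 36 low [-49.6 -39.9] high [41.1 51.2] 62.7
-5 36 low [-50.  -39.9] high [40.4 50.3] 63.1
5 38 low [-49.9 -39.4] high [40.7 50.6] 62.1
15 37 low [-49.7 -39.7] high [40.7 50.5] 62.0
25 37 low [-49.9 -39.7] high [40.9 50.7] 62.6
35 36 low [-49.5 -16.6] high [40.8 51.4] 61.9
45 40 low [-49.9 -39.9] high [17.7 50.7] 61.9
pod 61.833124513356225 129.33634783484402 -43.93302888548272 45.32196272746674
deck -110 -48.6 48.5
deck -90 -48.2 48.0
deck -70 -48.4 58.0
deck -50 -49.6 48.4
deck -30 -49.7 41.7
deck -10 -38.2 41.7
deck 10 -50.0 40.4
deck 30 -49.6 42.1
deck x -449.16782052938703 275.1536090254991
stop 50.1 53.4 61.9
```

The tray is held square above the open end of the deck: bar at (256,250), rail rows about 140 and 235, knob at (20,200). In the table frame it sits about 3.9 mm to −y and 0.5° off, so I'll correct that and lower it.

Request:
servo_tool(series="1 -0.001 0 0.005 0 0 -0.1; 1 -0.002 0 0.015 0 0 -0.3; 1 -0.003 0 0.028 0 0 -0.5; 1 -0.0039 0 0.041 0 0 -0.5; 1 -0.0039 0 0.053 0 0 -0.5; 1 -0.0039 0 0.062 0 0 -0.5; 1 -0.0039 0 0.067 0 0 -0.5; 1 -0.0039 0 0.07 0 0 -0.5; 1 -0.0039 0 0.07 0 0 -0.5; 1 -0.0039 0 0.07 0 0 -0.5")

```text
time_s: 6.7
eef_pos: [0.3938, 0.3816, 0.1292]
eef_rot: [0.0, -0.1, 0.995, 0.0]
wrist_force: [-0.1, 0.3, -4.0]
opening: 0.106
grasp_force: 59.2
```

```bash
cat > chk.py <<'E'
from h import *
from bench import ctrl
A=-78.9;a=np.radians(A);ex=np.array([np.cos(a),np.sin(a)]);ey=np.array([-ex[1],ex[0]]);H0=np.array([.4106,.2782])+.0004*ey
o=ctrl.get_obs();c=ctrl.camera("wrist");P=pts(c,tool(o)@c["T_tool_cam"]);img=c["img"]
X=(P[...,:2]-H0)@ex*1000;Y=(P[...,:2]-H0)@ey*1000;Z=P[...,2]*1000
print(o["eef_pos"],"tcp in table",((o["eef_pos"][:2]-H0)@ex*1000).round(1),((o["eef_pos"][:2]-H0)@ey*1000).round(1),o["wrist_force"],o["torque"])
h,s=hsv(c)[...,0],hsv(c)[...,1]
red=((h<8)|(h>172))&(s>140)&(abs(Z-121)<15)&(abs(Y)<60);ce,sz,an=rect(P[big(red)]);q=np.array(ce)/1000-H0;print("bar X,Y",(q@ex*1000).round(1),(q@ey*1000).round(1),sz,"ang err",round(an-11.1,1),"z",np.median(Z[big(red)]).round(1))
q=q@ex*1000
r=(abs(Z-67.5)<3)&(abs(X-q)<54)&(abs(Y)<39.5)&(abs(h-105)>18);print("rim X",X[r].min().round(1),X[r].max().round(1),"Y",Y[r].min().round(1),Y[r].max().round(1))
E
python3 chk.py
```

```text
[0.39378129 0.38161106 0.12918547] tcp in table -104.7 3.0 [-0.10663644  0.26272172 -4.02477455] [-0.02833991 -0.01207287  0.06450492]
bar X,Y -105.0 0.6 [72.6  9.3] ang err 0.5 z 126.7
rim X -152.3 -56.0 Y -36.8 35.8
```

Request:
servo_tool(series="1 0 0 0.0025 0 0 0.2; 1 0 0 0.0045 0 0 0.4; 1 0 -0.003 0.0045 0 0 0.4; 1 0 -0.009 0.0045 0 0 0.4; 1 0 -0.016 0.0045 0 0 0.4; 1 0 -0.023 0.0045 0 0 0.4; 1 0 -0.03 0.0045 0 0 0.4; 1 0 -0.037 0.0045 0 0 0.4; 1 0 -0.044 0.0045 0 0 0.4; 1 0 -0.05 0.0045 0 0 0.4; 1 0 -0.053 0.0045 0 0 0.4; 1 0 -0.053 0.0045 0 0 0.4")

```text
time_s: 7.75
eef_pos: [0.4043, 0.3287, 0.1244]
eef_rot: [0.0, -0.096, 0.995, -0.0]
wrist_force: [0.2, 0.6, -3.8]
opening: 0.1
grasp_force: 59.3
```

```bash
python3 chk.py
```

```text
[0.40429219 0.32873726 0.12440133] tcp in table -50.8 3.1 [ 0.1554277   0.58226414 -3.84048212] [-0.01424214  0.0278515   0.00097947]
bar X,Y -51.1 0.9 [73.1  9.3] ang err 0.1 z 121.9
rim X -100.1 -1.8 Y -36.7 38.5
```

Request:
servo_tool(series="1 0.0004 -0.003 0 0 0 0; 1 0.0008 -0.008 0 0 0 0; 1 0.0008 -0.014 0 0 0 0; 1 0.0008 -0.02 0 0 0 0; 1 0.0008 -0.026 0 0 0 0; 1 0.0008 -0.032 0 0 0 0; 1 0.0008 -0.038 0 0 0 0; 1 0.0008 -0.043 0 0 0 0; 1 0.0008 -0.046 0 0 0 0; 1 0.0008 -0.048 0.001 0 0 0; 1 0.0008 -0.048 0.001 0 0 0")

```text
time_s: 8.72
eef_pos: [0.4127, 0.2818, 0.1234]
eef_rot: [0.0, -0.096, 0.995, -0.0]
wrist_force: [-0.7, -0.5, -3.7]
opening: 0.104
grasp_force: 59.5
```

```bash
python3 chk.py
```

```text
[0.41265506 0.28175408 0.12337327] tcp in table -3.1 2.3 [-0.68966806 -0.49092258 -3.6945724 ] [-0.13273393 -0.04770696 -0.04995487]
bar X,Y -3.3 0.0 [72.8  9.3] ang err -0.1 z 120.9
rim X -52.6 50.7 Y -37.6 37.4
```

Free so far and about 3 mm to go. I'll push slowly onto the stop and settle it down to the deck.

Request:
servo_tool(series="1 0 -0.001 0 0 0 0; 1 0 -0.002 0 0 0 0; 1 0 -0.003 0 0 0 0; 1 0 -0.004 0 0 0 0; 1 0 -0.005 0 0 0 0; 1 0 -0.005 0 0 0 0")

```text
time_s: 9.27
eef_pos: [0.4133, 0.2778, 0.1236]
eef_rot: [-0.0, -0.096, 0.995, 0.001]
wrist_force: [-2.7, 3.5, -1.2]
opening: 0.104
grasp_force: 59.7
```

Request:
servo_tool(series="1 0 -0.0015 0 0 0 0; 1 0 -0.003 0 0 0 0; 1 0 -0.003 0.001 0 0 0; 1 0 -0.003 0.002 0 0 0; 1 0 -0.003 0.003 0 0 0; 1 0 -0.003 0.003 0 0 0")

```text
time_s: 9.77
eef_pos: [0.4133, 0.2778, 0.1233]
eef_rot: [0.0, -0.097, 0.995, 0.003]
wrist_force: [-14.7, 13.1, 21.9]
opening: 0.104
grasp_force: 63.0
```

```bash
python3 chk.py
```

```text
[0.41331373 0.27781238 0.1233342 ] tcp in table 0.9 2.2 [-14.72225174  13.10144984  21.93010095] [2.02024175 2.39642853 0.08509986]
bar X,Y 0.7 -0.1 [72.2  9.5] ang err 0.6 z 120.9
rim X -48.9 54.7 Y -39.4 37.5
```

Request:
servo_tool(series="1 0 0 -0.0015 0 0 0; 1 0.0003 0 -0.0025 0 0 0; 1 0.0003 0 -0.0025 0 0 0; 1 0.0003 0 -0.0025 0 0 0")

```text
time_s: 10.15
eef_pos: [0.4134, 0.2768, 0.1241]
eef_rot: [0.0, -0.097, 0.995, 0.002]
wrist_force: [-6.0, 12.4, 5.7]
opening: 0.106
grasp_force: 60.8
```

Firm contact with the end stop, about 12 N back along the slide. Releasing.

Request:
servo_tool(series="0.7 0 0 0 0 0 0; 0.5 0 0 0 0 0 0; 0.3 0 0.001 0 0 0 0; 0.1 0 0.002 0 0 0 0; -0.1 0 0.002 0 0 0 0; -0.2 0 0.002 0 0 0 0; -0.2 0 0.002 0 0 0 0")

```text
time_s: 10.73
eef_pos: [0.4134, 0.2761, 0.1228]
eef_rot: [-0.0, -0.096, 0.995, -0.0]
wrist_force: [0.1, 0.3, 0.5]
opening: 0.601
grasp_force: 0.0
```

```bash
python3 chk.py
```

```text
[0.41341668 0.27609383 0.12280351] tcp in table 2.6 2.0 [0.06477134 0.31091015 0.51995895] [-0.01758073 -0.02975167 -0.0187464 ]
bar X,Y 0.4 -0.5 [72.8  9.1] ang err 0.2 z 120.8
rim X -48.8 54.4 Y -39.4 36.8
```

Let go. I'll nudge the bar once with the rear pad to make sure the tray is fully home.

Request:
servo_tool(series="0.3 0 0 0 0 0 0; 0.5 0 0 0 0 0 0; 0.5 0 0 0 0 0 0; 0.5 0 0 0 0 0 0; 0.5 0 -0.002 0 0 0 0; 0.5 0 -0.004 0 0 0 0; 0.5 0 -0.005 0 0 0 0; 0.5 0 -0.006 0 0 0 0; 0.5 0 -0.006 0 0 0 0")

```text
time_s: 11.53
eef_pos: [0.4143, 0.2716, 0.1234]
eef_rot: [0.0, -0.096, 0.995, 0.001]
wrist_force: [-3.6, 8.0, 4.4]
opening: 0.246
grasp_force: 3.7
```

Request:
servo_tool(series="0.5 0 0.003 0 0 0 0; 0.3 0 0.005 0 0 0 0; 0.1 0 0.005 0 0 0 0; -0.1 0 0.005 0 0 0 0; -0.3 0 0.005 0 0 0 0; -0.3 0 0.005 -0.01 0 0 0; -0.3 0 0.005 -0.04 0 0 0; -0.3 0 0.005 -0.075 0 0 0; -0.3 0 0.005 -0.1 0 0 0; -0.3 0 0.005 -0.11 0 0 0; -0.3 0 0.005 -0.11 0 0 0")

```text
time_s: 12.45
eef_pos: [0.4153, 0.2758, 0.2364]
eef_rot: [0.003, -0.096, 0.995, 0.001]
wrist_force: [0.2, -0.8, -1.3]
opening: 0.648
grasp_force: 0.0
```

```bash
sed -i 's/^r=(abs.*$//' chk.py
cat >> chk.py <<'E'
cv2.imwrite("pics/w3.png",img[:,:,::-1]);np.savez("w3.npz",P=P,img=img)
m=(abs(Z-67.5)<2.5)&(X<-30)&(X>-70)&(abs(Y)<37);print("rear rim X",np.percentile(X[m],[1,50]))
m=(Z>115)&(Z<145)&(abs(X-94)<40)&(abs(Y)<40)
p=P[m];print("knob",rect(p),np.percentile(p[:,2],95),X[m].mean(),Y[m].mean(),m.sum())
k=np.array(H0+.094*ex);print("nominal knob",k)
rel(o,(k[0],k[1],.23),A+54+90)
E
python3 chk.py
```

```text
[0.41525961 0.27583972 0.23639135] tcp in table 3.2 3.7 [ 0.19747658 -0.83264685 -1.34771811] [-0.00428224  0.01921868  0.08937663]
bar X,Y 0.2 22.7 [25.   8.4] ang err 0.4 z 120.8
rear rim X [-48.43025815 -46.02126889]
knob (array([429.3, 186.3]), array([39.9, 11.2]), 155.3) 0.13631345199655673 91.14712838831105 -1.673331044848457 748
nominal knob [0.42908958 0.1860355 ]
shift [ 0.0037 -0.0908  0.0063] turn [ 0.17  0.34 35.97]
```

View pics/w3.png

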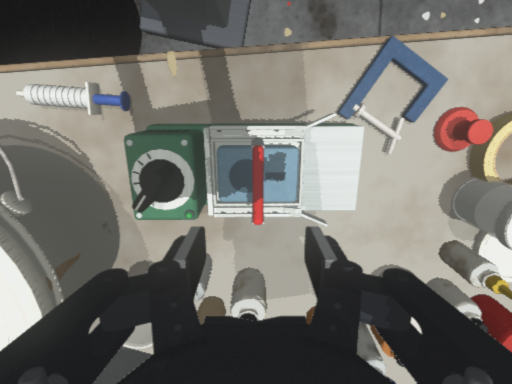

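The picture shows the tray home between the rails with its bar at (258,185) and the mould lying in it. The knob is at (160,180), still at off. The measured knob heading of −24.7° agrees with off. I'll move above it.

Request:
servo_tool(series="-0.2 0 -0.02 0 0 0 6; -0.2 0.002 -0.04 0 0 0 12; -0.2 0.003 -0.06 0.002 0 0 18; -0.2 0.003 -0.08 0.004 0 0 25; -0.2 0.0037 -0.091 0.006 0.1 0.2 32; -0.2 0.0037 -0.091 0.006 0.17 0.3 36; -0.2 0.0037 -0.091 0.006 0.17 0.3 36; -0.2 0.0037 -0.091 0.006 0.17 0.3 36")

```text
time_s: 13.17
eef_pos: [0.4264, 0.185, 0.2251]
eef_rot: [-0.004, 0.215, 0.977, -0.002]
wrist_force: [0.8, -0.1, -1.2]
opening: 0.601
grasp_force: 0.0
```

```bash
cat > knob.py <<'E'
from h import *
from bench import ctrl
o=ctrl.get_obs();c=ctrl.camera("wrist");P=pts(c,tool(o)@c["T_tool_cam"]);Z=P[...,2]*1000
m=(Z>120)&(Z<140)&(np.hypot(P[...,0]-.4292,P[...,1]-.1862)<.025)
print("knob",rect(P[big(m)]),m.sum());print(o["eef_pos"],o["wrist_force"],o["torque"])
T=tool(o);print("yaw_y",np.degrees(np.arctan2(T[1,1],T[0,1])))
rel(o,(.4292,.1862,.1315),65.2)
E
python3 knob.py
```

```text
knob (array([429.3, 186.4]), array([39.5, 10. ]), 155.3) 636
[0.42642428 0.18499109 0.22514454] [ 0.83043956 -0.1267996  -1.21569518] [ 0.01863777  0.00243538 -0.00481806]
yaw_y 65.18155766857038
shift [-0.0026  0.0028  0.0936] turn [-0.34 -0.38 -0.02]
```

Request:
servo_tool(series="-0.2 -0.002 0.002 0.02 -0.17 -0.3 0; -0.2 -0.0026 0.002 0.045 -0.17 -0.3 0; -0.2 -0.0026 0.002 0.065 -0.17 -0.3 0; -0.2 -0.0026 0.002 0.08 -0.17 -0.3 0; -0.2 -0.0026 0.002 0.089 -0.17 -0.3 0; -0.2 -0.0026 0.002 0.092 -0.17 -0.3 0; -0.2 -0.0026 0.002 0.092 -0.17 -0.3 0")

```text
time_s: 13.8
eef_pos: [0.4295, 0.186, 0.1342]
eef_rot: [-0.0, 0.215, 0.977, -0.001]
wrist_force: [-0.6, -0.5, -0.2]
opening: 0.6
grasp_force: 0.0
```

```bash
python3 knob.py
```

```text
knob (array([429.3, 186.4]), array([40.5, 11. ]), 155.1) 1781
[0.42954443 0.18595116 0.13420496] [-0.56721808 -0.47240411 -0.20280222] [ 0.02724899 -0.03958604  0.02971906]
yaw_y 65.14835241413786
shift [0.0004 0.0001 0.0027] turn [-0.13 -0.   -0.05]
```

Request:
servo_tool(series="0.1 0 0 0.0015 0 0 0; 0.3 0 0 0.0015 0 0 0; 0.5 0 0 0.0015 0 0 0; 0.6 0 0 0.0015 0 0 0; 0.7 0 0 0.0015 0 0 0; 1 0 0 0.0015 0 0 0; 1 0 0 0.0015 0 0 0; 1 0 0 0.0015 0 0 0; 1 0 0 0.0015 0 0 0")

```text
time_s: 14.6
eef_pos: [0.4303, 0.1858, 0.1338]
eef_rot: [0.001, 0.216, 0.976, -0.001]
wrist_force: [-1.9, -1.1, 5.8]
opening: 0.117
grasp_force: 58.8
```

```bash
python3 knob.py
```

```text
knob (array([428.3, 186. ]), array([34. , 33.8]), 113.9) 2704
[0.43029323 0.18576382 0.13381687] [-1.89177266 -1.0635413   5.79488745] [-0.10937634  0.32824417  0.11064558]
yaw_y 65.0836660184277
shift [ 0.0012 -0.0001  0.0023] turn [-0.07  0.1  -0.12]
```

```bash
cat > f.py <<'E'
from h import *
from bench import ctrl
o=ctrl.get_obs();T=tool(o);y=np.degrees(np.arctan2(T[1,1],T[0,1]));print("turned deg",round(65.1-y,2),"Mz",o["torque"][2].round(3),"F",o["wrist_force"].round(1),o["grasp_force"])
E
python3 f.py
```

```text
turned deg 0.02 Mz 0.073 F [-2.  -0.4  6. ] 58.77533555030823
```

Request:
servo_tool(series="1 0 0 0 0 0 2; 1 0 0 0 0 0 4; 1 0 0 0 0 0 6; 1 0 0 0 0 0 6")

```text
time_s: 14.98
eef_pos: [0.4303, 0.1857, 0.1338]
eef_rot: [0.001, 0.267, 0.964, -0.001]
wrist_force: [-2.5, -1.1, 6.0]
opening: 0.118
grasp_force: 59.0
```

```bash
python3 f.py
```

```text
turned deg 6.11 Mz 0.148 F [-2.5 -1.1  6. ] 59.00655269622803
```

Request:
servo_tool(series="1 0 0 0 0 0 2; 1 0 0 0 0 0 4; 1 0 0 0 0 0 6; 1 0 0 0 0 0 6")

```text
time_s: 15.32
eef_pos: [0.4303, 0.1857, 0.1338]
eef_rot: [0.001, 0.317, 0.948, -0.001]
wrist_force: [-2.6, -1.7, 6.3]
opening: 0.117
grasp_force: 59.0
```

```bash
python3 f.py
```

```text
turned deg 12.12 Mz 0.116 F [-2.6 -1.7  6.3] 59.00223791599274
```

Request:
servo_tool(series="1 0 0 0 0 0 2; 1 0 0 0 0 0 4; 1 0 0 0 0 0 6; 1 0 0 0 0 0 6")

```text
time_s: 15.65
eef_pos: [0.4303, 0.1857, 0.1338]
eef_rot: [0.001, 0.367, 0.93, -0.001]
wrist_force: [-2.2, -1.4, 5.6]
opening: 0.113
grasp_force: 59.0
```

```bash
python3 f.py
```

```text
turned deg 18.13 Mz -0.013 F [-2.2 -1.4  5.6] 59.01738166809082
```

Request:
servo_tool(series="1 0 0 0 0 0 2; 1 0 0 0 0 0 4; 1 0 0 0 0 0 6; 1 0 0 0 0 0 6")

```text
time_s: 15.98
eef_pos: [0.4302, 0.1857, 0.1338]
eef_rot: [0.001, 0.415, 0.91, -0.001]
wrist_force: [-2.6, -1.2, 6.5]
opening: 0.115
grasp_force: 59.1
```

```bash
python3 f.py
```

```text
turned deg 24.12 Mz 0.087 F [-2.6 -1.2  6.5] 59.0508109331131
```

One click felt: peak at 6°, least at 18°, stop at 24°. Carrying on to the second.

Request:
servo_tool(series="1 0 0 0 0 0 2; 1 0 0 0 0 0 4; 1 0 0 0 0 0 6; 1 0 0 0 0 0 6")

```text
time_s: 16.32
eef_pos: [0.4302, 0.1857, 0.1338]
eef_rot: [0.001, 0.462, 0.887, -0.001]
wrist_force: [-2.3, -0.8, 5.7]
opening: 0.118
grasp_force: 59.1
```

```bash
python3 f.py
```

```text
turned deg 30.11 Mz 0.197 F [-2.3 -0.8  5.7] 59.07754182815552
```

Request:
servo_tool(series="1 0 0 0 0 0 2; 1 0 0 0 0 0 4; 1 0 0 0 0 0 6; 1 0 0 0 0 0 6")

```text
time_s: 16.65
eef_pos: [0.4302, 0.1857, 0.1338]
eef_rot: [0.001, 0.508, 0.862, -0.001]
wrist_force: [-1.2, -1.6, 7.3]
opening: 0.117
grasp_force: 59.1
```

```bash
python3 f.py
```

```text
turned deg 36.11 Mz 0.117 F [-1.2 -1.6  7.3] 59.079962968826294
```

Request:
servo_tool(series="1 0 0 0 0 0 2; 1 0 0 0 0 0 4; 1 0 0 0 0 0 6; 1 0 0 0 0 0 6")

```text
time_s: 16.98
eef_pos: [0.4302, 0.1856, 0.1338]
eef_rot: [0.001, 0.552, 0.834, -0.001]
wrist_force: [-2.5, -1.0, 6.6]
opening: 0.12
grasp_force: 59.1
```

```bash
python3 f.py
```

```text
turned deg 42.13 Mz 0.026 F [-2.5 -1.   6.6] 59.094364643096924
```

Request:
servo_tool(series="1 0 0 0 0 0 2; 1 0 0 0 0 0 4; 1 0 0 0 0 0 6; 1 0 0 0 0 0 6")

```text
time_s: 17.32
eef_pos: [0.4301, 0.1856, 0.1338]
eef_rot: [0.001, 0.595, 0.804, -0.001]
wrist_force: [-3.0, -1.1, 7.2]
opening: 0.117
grasp_force: 59.1
```

```bash
python3 f.py
```

```text
turned deg 48.12 Mz 0.14 F [-3.  -1.1  7.2] 59.13259148597717
```

Request:
servo_tool(series="1 0 0 0 0 0 2; 1 0 0 0 0 0 4; 1 0 0 0 0 0 6; 1 0 0 0 0 0 6")

```text
time_s: 17.65
eef_pos: [0.4301, 0.1856, 0.1338]
eef_rot: [0.001, 0.636, 0.772, -0.001]
wrist_force: [-1.9, -0.9, 6.1]
opening: 0.119
grasp_force: 59.2
```

```bash
python3 f.py
```

```text
turned deg 54.11 Mz 0.215 F [-1.9 -0.9  6.1] 59.16116952896118
```

Request:
servo_tool(series="1 0 0 0 0 0 2; 1 0 0 0 0 0 4; 1 0 0 0 0 0 6; 1 0 0 0 0 0 6")

```text
time_s: 17.98
eef_pos: [0.4301, 0.1856, 0.1338]
eef_rot: [0.001, 0.676, 0.737, -0.001]
wrist_force: [-2.6, -1.8, 7.6]
opening: 0.118
grasp_force: 59.2
```

```bash
python3 f.py
```

```text
turned deg 60.11 Mz 0.128 F [-2.6 -1.8  7.6] 59.15852129459381
```

Request:
servo_tool(series="1 0 0 0 0 0 2; 1 0 0 0 0 0 4; 1 0 0 0 0 0 6; 1 0 0 0 0 0 6")

```text
time_s: 18.32
eef_pos: [0.43, 0.1856, 0.1338]
eef_rot: [0.001, 0.713, 0.701, -0.001]
wrist_force: [-2.8, -2.1, 6.2]
opening: 0.119
grasp_force: 59.2
```

```bash
python3 f.py
```

```text
turned deg 66.12 Mz 0.055 F [-2.8 -2.1  6.2] 59.17264938354492
```

Two clicks are behind us and the third has passed its least point. Six degrees more to the third stop.

Request:
servo_tool(series="1 0 0 0 0 0 2; 1 0 0 0 0 0 4; 1 0 0 0 0 0 6; 1 0 0 0 0 0 6; 1 0 0 0 0 0 6; 1 0 0 0 0 0 6")

```text
time_s: 18.82
eef_pos: [0.43, 0.1856, 0.1338]
eef_rot: [0.001, 0.748, 0.663, -0.001]
wrist_force: [-4.0, -1.5, 6.4]
opening: 0.122
grasp_force: 59.2
```

```bash
python3 f.py
python3 - <<'E'
from h import *
from bench import ctrl
c=ctrl.camera("wrist");t=ctrl.camera("top")
a=cv2.resize(c["img"],(512,384));b=cv2.resize(t["img"][130:250,180:330],(480,384),interpolation=cv2.INTER_CUBIC)
w=cv2.resize(c["img"][90:330,130:390],(400,384),interpolation=cv2.INTER_CUBIC)
cv2.imwrite("pics/fin.png",cv2.resize(np.hstack([w,b])[:,:,::-1],(800,350)))
E
```

```text
turned deg 72.01 Mz 0.11 F [-4.  -1.5  6.4] 59.215115904808044
```

View pics/fin.png

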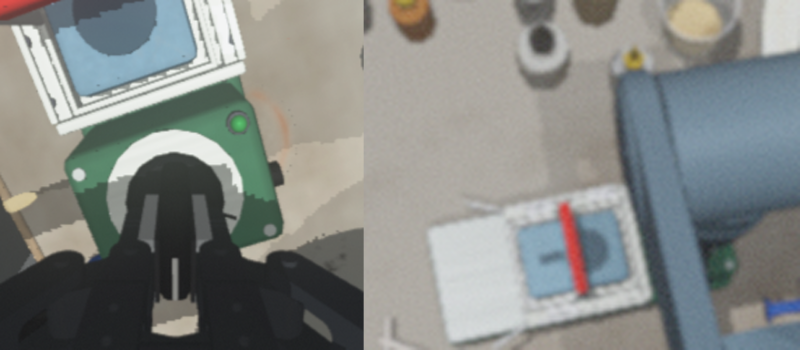

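The fingers hold the knob with its white line at (175,275), in line with the grip. The pod's lamp at (238,122) is lit green, and the tray is still home with the mould in it. The torque is that of the third stop, so I'll hand in.

```bash
python3 -c "
from bench import ctrl
print(ctrl.hand_in())"
```

```text
the job is handed in; nothing more can be done
None
```

I handed the job in at about 19 s: the tray is home against the end stop and released, with the mould lying in it, and the knob is held at its third stop (turned 72.0°, three clicks felt).

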